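# Load the spacer rings into the hotplate sleeve

## Robot

A 7-joint arm with a two-finger parallel gripper is mounted at the origin on the work surface. World frame = base frame: x ahead of the robot, y to its left, z up, the work surface at z = 0. Lengths are in m, angles in rad, forces in N, time in s.
With the tool pointing down it reaches from about 0.35 to 0.9 m from the base axis. Payload 8.1 kg.
Tool frame: the origin (TCP) lies midway between the tips of the shut fingers; the grasp point (between the pads) lies arm.grasp_offset behind it (arm.grasp_offset is the distance from the TCP to the grasp point, in m); z points along the fingers, y is the line along which they close (so a half turn about z gives the same grasp; the last joint's range is limited). The gripper opens to 92 mm and grips with 3 to 60 N. Pads are 19 mm wide; open, the fingers measure 130 mm over their backs; the gripper's body (75 mm by 190 mm) begins 47 mm behind the grasp point.
Start: joints at [1.034, 0.434, 0.025, 1.573, -0.012, 1.134, -0.075], TCP at [0.263, -0.567, 0.227] pointing down, gripper open.
Joint ranges: [-2.62, 2.62], [-0.44, 2.09], [-1.27, 1.32], [0.08, 2.57], [-1.32, 4.46], [0.12, 2], [-2.74, 2.74]. Speed limits (rad/s): [2.22, 2.22, 3.01, 3.01, 3.14, 3.14, 3.14].

## Interface

Orientations are given as a rotation vector (axis times angle).
In Python, from cell import observe, imaging, arm gives the robot as it stands.
- The arm moves only by the tool apply_moves, never from a script. Its argument "commands" is a list of rows, each a list of 5 numbers: the opening in per cent of the stroke, from 0 (shut) to 100 (fully open), then the shift along the world's x, y, z in units of 0.06 m (1.0 is 0.06 m), then the turn about the world's z in units of 0.5 rad (1.0 is 0.5 rad). A call has 1 to 12 rows; each row shifts and turns the commanded pose from where the row before left it; what a row does not reach is not made up. A row lasts 1/8 s, in which the tool goes at most 62.5 mm and 10.7 degrees, less where a joint would pass 70% of its speed; a pose out of reach is approached as far as the arm can. A call with a number of a shift or a turn outside -1 to 1 is refused whole. A call with a gripper value outside its range is refused whole. The fingers move at their own pace and stop on an object; "newtons" is the grip in N (left out, the last holds). Time passes only in rows, so rows that do not move let the fingers close. It gives the time, the measured TCP pose, the force, the opening and the grip force at its end, in the units of the state.
- observe(): the state, without advancing time (a new reading comes with each control period).
- imaging.get_image(name): name is "scene" or "top"; returns (picture, depth): 400x640x3 uint8, red, green, blue; 400x640 float32, m along the optical axis (not along the pixel's ray), 0 where there is no reading.
- imaging.camera_params(name): a dict with "camera_matrix" (3x3 intrinsics, pixels), "origin" and "rotation" of the camera in the world. Camera axes: x right, y up, looking along -z (the intrinsics and any distortion apply to the point x, -y, -z); pixel columns grow to the right and rows downward; lengths in m; the calibration is good to about 2 mm. A picture is of the moment at which its call begins. camera_params takes no time and is no camera call.
- arm.sign_off(): hands the job in; it is judged then, once.
The state is a dict: "clock": time; "joints": joint angles; "dq": joint speeds; "joint_efforts": joint torques, N m; "position": TCP position; "ee_rot": TCP orientation; "force": force on the tool from outside, world axes, zero at the start; "ft_torque": the same for the moment, N m; "width": opening from 0.0 (shut) to 1.0 (fully open); "gripper_force": force on a finger pad.
Only numpy, scipy, OpenCV 4.12 (cv2) and the standard library are available. Lean on these libraries where they do the work, as an engineer would, in place of code of your own. Each camera call takes 0.05 s, during which the arm holds its last target. There are 200 camera calls.

## Task

Drop the two wide steel spacer rings into the flared steel sleeve on top of the blue-and-white stirrer hotplate, so that they lie flat one on the other as a single column and a vial can later stand on them. The smaller ring, the solid disc without a hole and the cork ring lying about are of no use for this.

Things in the scene. Friction and masses are not known exactly. Their poses are not given: they have to be found in the camera images.
- ring_a_center (a point): One of two identical bare steel spacer rings: 50 mm outside diameter, 24 mm hole, 14 mm thick, about 0.16 kg, flat on the bench. This point is its centre, half-way up; z is its axis. Everything else keeps 58 mm or more clear of this point. Nearby lie a solid steel disc (50 mm, no hole), a smaller steel ring (32 mm), a cork ring (64 mm) and a white dish (60 mm), all under 25 mm high.
- ring_b_center (a point): The other of the two identical steel spacer rings, with the same sizes and surroundings; this point is its centre, half-way up its thickness. Either ring may go in first.
- sleeve_floor (a point): Centre of the inner floor, 90 mm above the bench, of the upright steel sleeve fixed on the middle of the stirrer hotplate (160 mm square, itself fixed); z is up. The rim stands 35 mm above this floor. The lower 21 mm is a straight bore of 58 mm diameter; above it the sleeve flares to 75 mm inside, 83 mm outside at the rim. Stacked rings have their centres 7 and 21 mm above this point.
Not all that is in view belongs to the job. What is shaped like the part that bears sleeve_floor but red is not meant.

How it is judged:
By the outcome, as a careful person would: the job done as asked, in the order asked, and still so for the second after the job is handed in, with the robot touching nothing.
It also fails if it takes over 62 s, if anything falls off the work surface, if the arm or the gripper's body presses on something with over 40 N, if the wrist force passes 120 N, or if a joint passes its speed limit or range.

## Working session

There is one attempt and no reset: what is moved stays moved. The work goes in short steps, Python scripts to look and compute and a tool call to move; the robot and the scene stay as the last step left them, time stands still between calls to the robot, and variables do not carry over. Pictures are saved under pics/ and viewed, at most 10 in all, crops included, and the job is handed in when it is done.

Besides the shell and the picture viewer there is one more tool, called after "Call:" in YAML: its name, and indented under it one key for each argument. apply_moves: Moves the arm, as the interface text tells. Its arguments: {"type":"object","properties":{"commands":{"type":"array"},"newtons":{"type":"number"}},"required":["commands"]}

```bash
mkdir -p pics; ls; python3 - <<'E'
from cell import observe, imaging, arm
import cv2,numpy as np
s=observe();print({k:np.round(v,3) for k,v in s.items()},arm.grasp_offset)
for n in("top","scene"):
    p,d=imaging.get_image(n);np.savez(f"pics/{n}0.npz",p=p,d=d)
    cv2.imwrite(f"pics/{n}0.png",p[:,:,::-1]);c=imaging.camera_params(n);print(n,c)
E
```

```text
pics
{'clock': np.float64(0.0), 'joints': array([ 1.034,  0.435,  0.025,  1.574, -0.012,  1.134, -0.075]), 'dq': array([ 0.002, -0.001, -0.001,  0.   ,  0.001, -0.   ,  0.   ]), 'joint_efforts': array([ 0.0000e+00, -6.6784e+01,  9.8400e-01, -3.1445e+01, -6.1000e-02,
        4.3000e-02,  0.0000e+00]), 'position': array([ 0.262, -0.567,  0.226]), 'ee_rot': array([-3.067e+00, -6.760e-01,  1.000e-03]), 'force': array([ 0.407,  0.048, -0.645]), 'ft_torque': array([-0.036,  0.023,  0.018]), 'gripper_force': np.float64(0.0), 'width': np.float64(0.999)} 0.0188
top {'camera_matrix': array([[461.44865291,   0.        , 320.55958425],
       [  0.        , 461.44865291, 201.01753045],
       [  0.        ,   0.        ,   1.        ]]), 'origin': array([0.17551118, 0.09394669, 1.1889949 ]), 'rotation': array([ 0.17498117, -0.16593443, -1.56247293])}
scene {'camera_matrix': array([[434.6030177 ,   0.        , 309.06310312],
       [  0.        , 434.6030177 , 194.16404317],
       [  0.        ,   0.        ,   1.        ]]), 'origin': array([0.84277672, 0.50593631, 0.94176821]), 'rotation': array([0.30413493, 0.71433312, 2.23956871])}
```

View pics/top0.png

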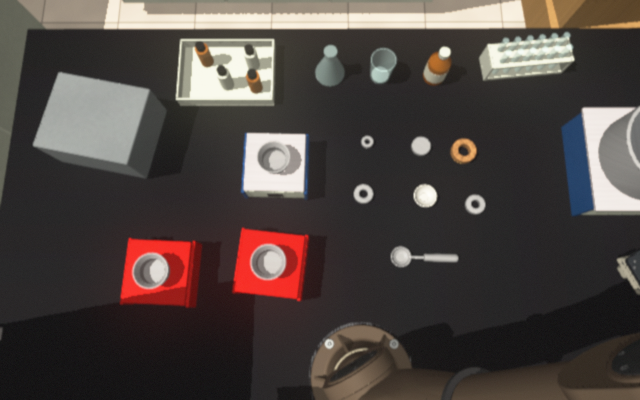

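View pics/scene0.png

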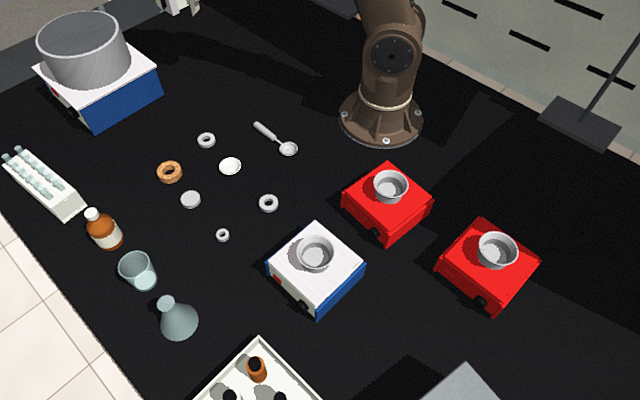

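Candidates in the top view:
- **Rings:** the annuli at (363,193) and (475,204) look like the two 50 mm rings. (367,142) is the small ring, (421,146) the solid disc, (463,151) the cork and (425,196) the dish.
- **Sleeve:** (274,157) is on the blue-and-white plate. (152,270) and (268,262) are on red plates, so they are not meant.

I'll measure these and confirm them in one crop.

```bash
cat > h.py <<'E'
from cell import observe, imaging, arm
import cv2,numpy as np
from scipy.spatial.transform import Rotation as R
def ray(n,u,v):
    c=imaging.camera_params(n);K=c["camera_matrix"]
    d=np.array([(u-K[0,2])/K[0,0],-(v-K[1,2])/K[1,1],-1.])
    return c["origin"],R.from_rotvec(c["rotation"]).apply(d)
def plane(n,u,v,z):
    o,d=ray(n,u,v);return o+d*(z-o[2])/d[2]
def cloud(n,d):
    v,u=np.indices(d.shape);c=imaging.camera_params(n);K=c["camera_matrix"]
    r=np.stack([(u-K[0,2])/K[0,0],-(v-K[1,2])/K[1,1],-np.ones(d.shape)],-1)*d[...,None]
    return r@R.from_rotvec(c["rotation"]).as_matrix().T+c["origin"]
def blobs(n,p,seeds,zt,win=22):
    "filled outlines near seeds: ellipse centre cast on plane zt, equivalent diameter mm"
    g=p.max(2)
    for u,v in seeds:
        m=(g[v-win:v+win,u-win:u+win]>85).astype(np.uint8)
        cs,_=cv2.findContours(m,cv2.RETR_EXTERNAL,cv2.CHAIN_APPROX_NONE)
        c=max(cs,key=cv2.contourArea)+np.array([u-win,v-win])
        P=np.array([plane(n,*q,zt) for q in c[:,0].astype(float)])[:,:2].astype(np.float32)
        (x,y),(a,b),_=cv2.fitEllipse(P*1000)
        print(n,(u,v),"xy",np.round([x,y],1),"axes mm",np.round([a,b],1))
E
python3 - <<'E'
from h import *
t=np.load("pics/top0.npz");s=np.load("pics/scene0.npz")
blobs("top",t["p"],[(363,193),(475,204),(367,142),(421,146)],.014)
blobs("scene",s["p"],[(268,203),(206,140),(222,235),(190,200)],.014)
for n,f,seed in(("top",t,(274,157)),("scene",s,(316,252))):
    P=cloud(n,f["d"]);u,v=seed;w=P[v-30:v+30,u-30:u+30].reshape(-1,3)
    print(n,np.percentile(w[:,2],[2,25,50,75,98]).round(3))
    r=w[(w[:,2]>.119)&(w[:,2]<.132)]
    (x,y),(a,b),_=cv2.fitEllipse(cv2.convexHull(r[:,:2].astype(np.float32)*1000));print("rim",len(r),x,y,a,b,r[:,2].max())
    fl=w[(w[:,2]>.083)&(w[:,2]<.097)];fl=fl[np.hypot(fl[:,0]-x/1e3,fl[:,1]-y/1e3)<.028];print("floor",len(fl),fl.mean(0) if len(fl) else 0)
a=cv2.resize(t["p"][125:225,235:500],None,fx=3,fy=3,interpolation=cv2.INTER_CUBIC);cv2.imwrite("pics/c1.png",a[:,:,::-1])
E
```

```text
top (363, 193) xy [455.4  -9.6] axes mm [51.3 52.2]
top (475, 204) xy [ 427.7 -300. ] axes mm [51.2 53.6]
top (367, 142) xy [599.2 -22.8] axes mm [32.6 35.2]
top (421, 146) xy [ 587.2 -166.1] axes mm [50.8 54.7]
scene (268, 203) xy [458.7  -6.7] axes mm [48.3 56.9]
scene (206, 140) xy [ 431.  -296.2] axes mm [49.  60.6]
scene (222, 235) xy [602.  -19.6] axes mm [30.3 38.4]
scene (190, 200) xy [ 590.  -162.7] axes mm [49.  58.8]
top [-0.004  0.082  0.084  0.088  0.125]
rim 251 519.8088989257812 216.1411590576172 80.53927612304688 81.30989837646484 0.12858445127768725
floor 337 [0.52259381 0.21690553 0.08921049]
scene [-0.003  0.082  0.085  0.09   0.125]
rim 307 521.0516967773438 217.33645629882812 80.56880950927734 82.13502502441406 0.12746645854131522
floor 374 [0.51757559 0.21443819 0.08926766]
```

View pics/c1.png

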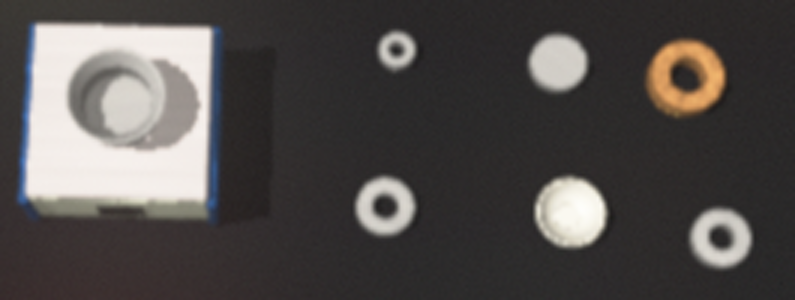

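The crop confirms it. The two wide rings are the pierced annuli at crop (385,206) and (720,237), measuring about 51 mm against about 33 mm for the small ring. The disc at (558,62) has no hole, and the sleeve sits on the blue-and-white plate.

- **Ring A:** about (0.457, -0.008)
- **Ring B:** about (0.429, -0.298)
- **Sleeve:** about (0.5205, 0.2165), floor at 0.089

I'll take ring B first.

Call:
apply_moves:
  commands:
    - [75,0.2775,0.45,-0.2,0]
    - [75,0.2775,0.45,-0.2,0]
    - [75,0.2775,0.45,-0.2,0]
    - [75,0.2775,0.45,-0.2,0]
    - [75,0.2775,0.45,-0.2,0]
    - [75,0.2775,0.45,-0.2,0]
    - [75,0.2775,0.45,-0.2,0]
    - [75,0.2775,0.45,-0.2,0]
    - [75,0.2775,0.45,-0.2,0]
    - [75,0.2775,0.45,-0.2,0]
    - [75,0,0,0,0]
    - [75,0,0,0,0]
  newtons: 25

```text
clock: 1.6
position: [0.4288, -0.2976, 0.1067]
ee_rot: [3.068, 0.676, -0.001]
force: [-0.5, -0.2, 0.8]
width: 0.751
gripper_force: 0.0
```

Call:
apply_moves:
  commands:
    - [75,0,0,-0.3,0]
    - [75,0,0,-0.3,0]
    - [75,0,0,-0.3,0]
    - [75,0,0,-0.3,0]
    - [75,0,0,-0.3,0]
    - [75,0,0,-0.15,0]
    - [75,0,0,0,0]
    - [75,0,0,0,0]

```text
clock: 2.6
position: [0.4294, -0.2976, 0.0084]
ee_rot: [3.067, 0.675, 0.001]
force: [0.3, 0.1, 0.3]
width: 0.752
gripper_force: 0.0
```

```bash
python3 - <<'E'
from h import *
s=observe();print(s["position"],s["force"])
for n,(u,v) in(("top",(475,204)),("scene",(206,140))):
    p,d=imaging.get_image(n);a=cv2.resize(p[v-45:v+45,u-60:u+60],(400,300),interpolation=cv2.INTER_CUBIC)
    b=a if n=="top" else np.hstack([b,a])
cv2.imwrite("pics/c2.png",b[:,:,::-1])
E
```

```text
[ 0.42943003 -0.29763088  0.00835789] [0.30732246 0.07575889 0.29273847]
```

View pics/c2.png

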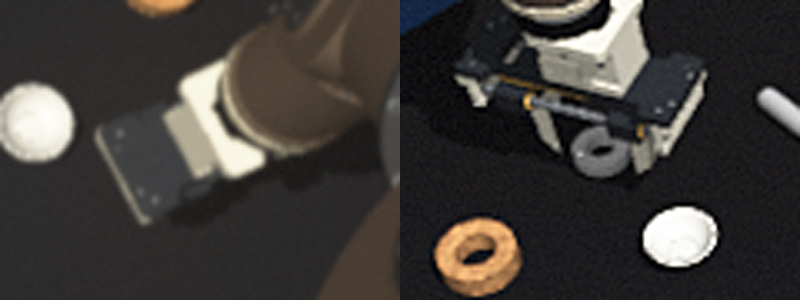

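Ring B, seen in the right half at (600,150), lies between the fingers, so I'll close on it.

Call:
apply_moves:
  commands:
    - [40,0,0,0,0]
    - [40,0,0,0,0]
    - [40,0,0,0,0]
    - [40,0,0,0,0]
    - [40,0,0,0,0]
    - [40,0,0,0,0]
  newtons: 30

```text
clock: 3.45
position: [0.4296, -0.2976, 0.008]
ee_rot: [3.067, 0.676, 0.001]
force: [0.3, -1.7, 5.5]
width: 0.529
gripper_force: 30.0
```

Call:
apply_moves:
  commands:
    - [40,0,0,0.15,0]
    - [40,0,0,0.4,0]
    - [40,0,0,0.5,0]
    - [40,0,0,0.5,0]
    - [40,0,0,0.5,0]
    - [40,0,0,0.5,0]
    - [40,0,0,0.4,0]
    - [40,0,0,0.2,0]
    - [40,0,0,0,0]

```text
clock: 4.58
position: [0.4292, -0.297, 0.197]
ee_rot: [3.068, 0.676, 0.001]
force: [-0.9, -1.1, -1.6]
width: 0.529
gripper_force: 30.0
```

Call:
apply_moves:
  commands:
    - [40,0.04,0.25,0,0]
    - [40,0.08,0.45,0,0]
    - [40,0.08,0.45,0,0]
    - [40,0.08,0.45,0,0]
    - [40,0.08,0.45,0,0]
    - [40,0.08,0.45,0,0]
    - [40,0.08,0.45,0,0]
    - [40,0.08,0.45,0,0]
    - [40,0.08,0.45,0,0]
    - [40,0.08,0.45,0,0]
    - [40,0.08,0.45,0,0]
    - [40,0,0.2,0,0]

```text
clock: 6.08
position: [0.4788, 0.0023, 0.1959]
ee_rot: [-3.066, -0.68, 0.002]
force: [-0.0, 0.8, -1.5]
width: 0.525
gripper_force: 30.0
```

Call:
apply_moves:
  commands:
    - [40,0.08,0.4,0,0]
    - [40,0.08,0.45,0,0]
    - [40,0.1,0.45,0,0]
    - [40,0.1,0.45,0,0]
    - [40,0.1,0.45,0,0]
    - [40,0.1,0.45,0,0]
    - [40,0.1,0.45,0,0]
    - [40,0.08,0.4,0,0]
    - [40,0,0.1,0,0]
    - [40,0,0,0,0]
    - [40,0,0,0,0]

```text
clock: 7.45
position: [0.5239, 0.2144, 0.1965]
ee_rot: [3.068, 0.674, -0.001]
force: [0.1, 0.4, -1.1]
width: 0.529
gripper_force: 30.0
```

```bash
python3 - <<'E'
from h import *
s=observe();print(s["position"],s["force"],s["width"],s["gripper_force"])
u,v=316,232
p,d=imaging.get_image("scene");a=cv2.resize(p[v-75:v+75,u-100:u+100],(800,600),interpolation=cv2.INTER_CUBIC)
cv2.imwrite("pics/c3.png",a[:,:,::-1]);np.savez("pics/s3.npz",p=p,d=d)
P=cloud("scene",d);m=(P[...,2]>.18)&(P[...,2]<.205)&(np.hypot(P[...,0]-s["position"][0],P[...,1]-s["position"][1])<.04)
print(m.sum())
E
```

```text
[0.52388784 0.21437914 0.19654593] [ 0.08616747  0.35213208 -1.11067973] 0.5287946024828802 29.998788675293326
332
```

View pics/c3.png

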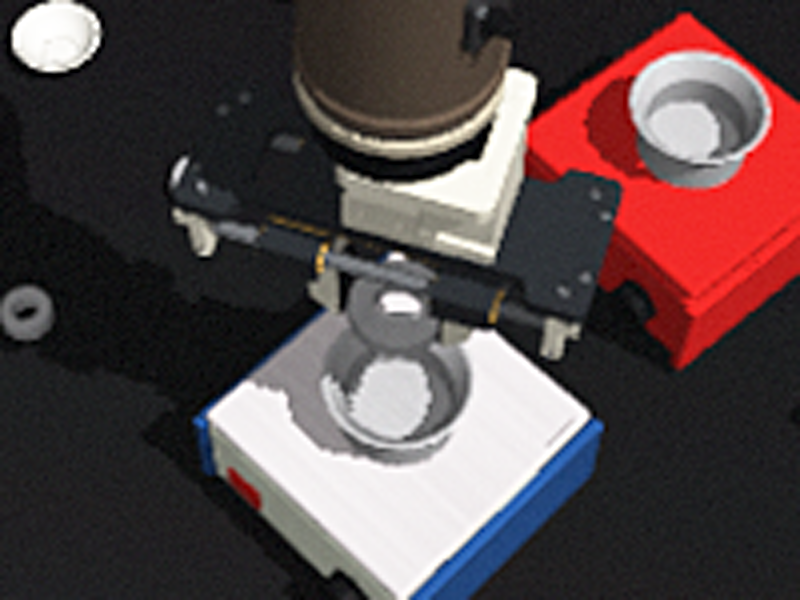

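Held ring B is at crop (398,303) above the sleeve at (398,385). I'll compare the ring and sleeve centres in this same view, using the hole in the ring.

```bash
python3 - <<'E'
from h import *
f=np.load("pics/s3.npz");P=cloud("scene",f["d"]);g=f["p"].max(2)
print(P[225:250:2,300:334:3,2].round(2));print(g[225:250:2,300:334:3])
hp=g[226:240,308:326]>150
n,l,st,c=cv2.connectedComponentsWithStats(hp.astype(np.uint8));print(st,c+[308,226])
for uv in [(315.5,232.5)]: print(plane("scene",*uv,.2025),plane("scene",*uv,.195))
m=(P[...,2]>.192)&(P[...,2]<.21)&(np.hypot(P[...,0]-.524,P[...,1]-.2144)<.045)
m[:,:300]=0;v,u=np.nonzero(m);print(u.min(),u.max(),v.min(),v.max());q=P[m];print(q.min(0),q.max(0))
E
```

```text
[[0.24 0.27 0.28 0.28 0.28 0.28 0.28 0.2  0.2  0.28 0.29 0.29]
 [0.23 0.21 0.2  0.2  0.28 0.28 0.28 0.28 0.28 0.29 0.29 0.28]
 [0.22 0.21 0.2  0.2  0.2  0.19 0.27 0.28 0.28 0.28 0.29 0.29]
 [0.21 0.2  0.2  0.2  0.09 0.08 0.08 0.2  0.28 0.29 0.29 0.29]
 [0.21 0.2  0.2  0.2  0.08 0.08 0.09 0.19 0.28 0.28 0.28 0.28]
 [0.2  0.2  0.2  0.2  0.13 0.12 0.12 0.2  0.27 0.27 0.28 0.28]
 [0.09 0.08 0.2  0.2  0.2  0.12 0.12 0.2  0.2  0.27 0.27 0.27]
 [0.08 0.13 0.2  0.2  0.2  0.2  0.2  0.2  0.2  0.22 0.22 0.22]
 [0.08 0.12 0.2  0.2  0.2  0.2  0.2  0.2  0.2  0.21 0.21 0.21]
 [0.13 0.12 0.12 0.2  0.2  0.2  0.2  0.2  0.19 0.2  0.12 0.09]
 [0.12 0.11 0.11 0.11 0.19 0.19 0.19 0.19 0.11 0.11 0.12 0.12]
 [0.12 0.12 0.11 0.1  0.09 0.09 0.09 0.09 0.1  0.11 0.12 0.12]
 [0.12 0.11 0.1  0.09 0.09 0.09 0.09 0.09 0.09 0.1  0.12 0.12]]
[[ 65  52  79 129 127 133  92 111  91  43  35  30]
 [ 96  14 124  93  82 114 142 140  57  52  58  57]
 [103  67 115 111  86  89  68  70  57  57  54  60]
 [110  86 115  88 255 255 227  84  39  51  58  59]
 [100 101 113 107 219 251 250 153  23  33  38  55]
 [122  99 110 112 140 100 134 128  24  28  32  31]
 [147 103 108 115 111 116 112 118 130  97  46  24]
 [148 108 107 115 111 120 116 114 116 147 145 101]
 [123 110  87 119 117 121 117 120  76 141 131 209]
 [111 110 119  91 106 118 112  99 171 144 163 249]
 [100 110 102  79 106 105  94  95 109 156 139 235]
 [102 109  91 152 175 207 162  85  84 136 134 212]
 [100  87  80 231 219 215 220 196  94  90 125 171]]
[[  0   0  18  14 206]
 [  3   4  11   6  46]] [[316.66504854 232.54854369]
 [315.76086957 232.2826087 ]]
[0.52195077 0.21662013 0.2025    ] [0.51869593 0.21368497 0.195     ]
300 332 222 245
[0.49604143 0.19172769 0.19202545] [0.54625016 0.25567556 0.20989765]
```

The ring is within about 1 mm of the sleeve axis. I'll lower until the fingertips are just above the rim, then release.

Call:
apply_moves:
  commands:
    - [40,-0.015,0.015,-0.25,0]
    - [40,0,0,-0.3,0]
    - [40,0,0,-0.3,0]
    - [40,0,0,-0.2,0]
    - [40,0,0,-0.09,0]
    - [40,0,0,0,0]
    - [40,0,0,0,0]

```text
clock: 8.38
position: [0.5235, 0.217, 0.1289]
ee_rot: [-3.068, -0.676, -0.002]
force: [-0.1, -0.8, -1.1]
width: 0.532
gripper_force: 30.0
```

Call:
apply_moves:
  commands:
    - [85,0,0,0,0]
    - [85,0,0,0,0]
    - [85,0,0,0,0]
    - [85,0,0,0,0]
    - [75,0,0,0.3,0]
    - [75,0,0,0.5,0]
    - [75,0,0,0.4,0]
    - [75,-0.2,-0.4,0,0]
    - [75,-0.2,-0.5,0,0]
    - [75,-0.2,-0.5,0,0]
    - [75,-0.2,-0.5,0,0]
    - [75,-0.2,-0.5,0,0]

```text
clock: 9.88
position: [0.4626, 0.0718, 0.2005]
ee_rot: [3.068, 0.676, 0.0]
force: [0.4, -0.5, 0.8]
width: 0.75
gripper_force: 0.0
```

Call:
apply_moves:
  commands:
    - [75,0,-0.5,0,0]
    - [75,0,-0.5,0,0]
    - [75,0,-0.3,0,0]
    - [75,0,0,0,0]
    - [75,0,0,0,0]

```text
clock: 10.5
position: [0.4631, -0.0042, 0.2004]
ee_rot: [-3.067, -0.677, -0.0]
force: [0.2, 0.1, -0.9]
width: 0.752
gripper_force: 0.0
```

```bash
cat > chk.py <<'E'
from h import *
import sys
s=observe();print(s["position"],s["force"])
for n,(u,v) in(("top",(274,157)),("scene",(316,252))):
    p,d=imaging.get_image(n);a=cv2.resize(p[v-27:v+27,u-36:u+36],(400,300),interpolation=cv2.INTER_CUBIC)
    b=a if n=="top" else np.hstack([b,a])
    P=cloud(n,d);q=P[v-30:v+30,u-30:u+30].reshape(-1,3);q=q[(np.hypot(q[:,0]-.5205,q[:,1]-.2165)<.029)&(q[:,2]>.08)]
    A=np.c_[q[:,:2]-[.5205,.2165],np.ones(len(q))]
    for z0 in(.09,.104,.118):
        k=abs(q[:,2]-z0)<.006;
        if k.sum()>20: print(n,z0,k.sum(),np.linalg.lstsq(A[k],q[k,2],rcond=None)[0].round(3))
cv2.imwrite(sys.argv[1],b[:,:,::-1])
E
python3 chk.py pics/c4.png
```

```text
[ 0.4631036  -0.00423159  0.20038418] [ 0.17890821  0.07507058 -0.85413885]
top 0.09 111 [0.08  0.016 0.09 ]
top 0.104 283 [0.019 0.002 0.103]
scene 0.09 119 [-0.105 -0.084  0.09 ]
scene 0.104 356 [-0.018 -0.014  0.103]
```

View pics/c4.png

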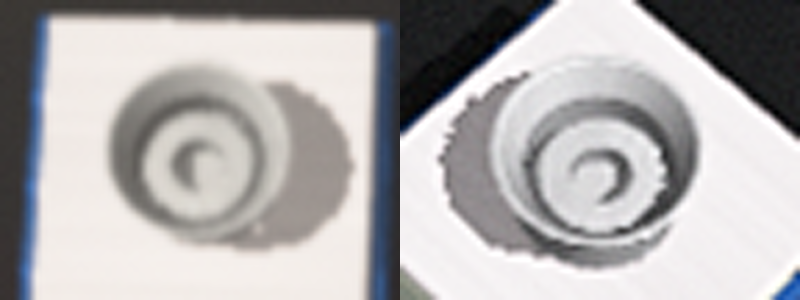

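Ring B lies flat in the sleeve, with its top at 0.103 and tilt about 0. Left view centre is (200,165), right view (597,175). Now ring A.

Call:
apply_moves:
  commands:
    - [75,-0.1,-0.06,-0.3,0]
    - [75,0,0,-0.45,0]
    - [75,0,0,-0.45,0]
    - [75,0,0,-0.45,0]
    - [75,0,0,-0.45,0]
    - [75,0,0,-0.45,0]
    - [75,0,0,-0.35,0]
    - [75,0,0,-0.2,0]
    - [75,0,0,-0.1,0]
    - [75,0,0,0,0]
    - [75,0,0,0,0]

```text
clock: 11.98
position: [0.4575, -0.0088, 0.0089]
ee_rot: [3.068, 0.676, 0.002]
force: [0.1, 0.2, -0.4]
width: 0.751
gripper_force: 0.0
```

Call:
apply_moves:
  commands:
    - [40,0,0,0,0]
    - [40,0,0,0,0]
    - [40,0,0,0,0]
    - [40,0,0,0,0]
    - [40,0,0,0,0]
    - [40,0,0,0,0]
  newtons: 30

```text
clock: 12.72
position: [0.4574, -0.009, 0.0086]
ee_rot: [3.068, 0.675, 0.001]
force: [-1.0, -1.5, 6.3]
width: 0.527
gripper_force: 30.0
```

Call:
apply_moves:
  commands:
    - [40,0,0,0.15,0]
    - [40,0,0,0.4,0]
    - [40,0,0,0.5,0]
    - [40,0,0,0.5,0]
    - [40,0,0,0.5,0]
    - [40,0,0,0.5,0]
    - [40,0,0,0.4,0]
    - [40,0,0,0.2,0]
    - [40,0,0,0,0]

```text
clock: 13.85
position: [0.4572, -0.0087, 0.1977]
ee_rot: [3.068, 0.676, 0.001]
force: [-0.2, 0.1, -2.1]
width: 0.526
gripper_force: 30.0
```

Call:
apply_moves:
  commands:
    - [40,0.08,0.25,0,0]
    - [40,0.12,0.45,0,0]
    - [40,0.13,0.45,0,0]
    - [40,0.13,0.45,0,0]
    - [40,0.13,0.45,0,0]
    - [40,0.13,0.45,0,0]
    - [40,0.13,0.45,0,0]
    - [40,0.13,0.4,0,0]
    - [40,0.1,0.3,0,0]
    - [40,0,0.1,0,0]
    - [40,0,0,0,0]
    - [40,0,0,0,0]

```text
clock: 15.35
position: [0.5218, 0.2151, 0.1973]
ee_rot: [3.068, 0.674, -0.0]
force: [-0.0, -0.6, -0.5]
width: 0.529
gripper_force: 30.0
```

```bash
python3 - <<'E'
from h import *
s=observe();print(s["position"],s["width"])
p,d=imaging.get_image("scene");P=cloud("scene",d);g=p.max(2)
h=((P[...,2]<.15)[222:242,305:327]).astype(np.uint8)
for r in h: print("".join(".#"[x] for x in r))
n,l,st,c=cv2.connectedComponentsWithStats(h)
for i in range(1,n): 
    uv=c[i]+[305,222];print(st[i,4],uv,plane("scene",*uv,.2025))
E
```

```text
[0.52180042 0.21511013 0.19728904] 0.5290334508345877
.......##......######.
..................####
....................##
.#....................
.#....................
......................
......................
......................
......................
........#######.......
.......#########......
......###########.....
......############....
.......##########.....
.......#########......
.........#####........
......................
......................
#.....................
#.....................
2 [312.5 222. ] [0.50840862 0.1957871  0.2025    ]
12 [323.66666667 222.66666667] [0.49423852 0.21300172 0.2025    ]
2 [306.  225.5] [0.52320654 0.19200886 0.2025    ]
63 [316.17460317 233.88888889] [0.52333521 0.21972033 0.2025    ]
2 [305.  240.5] [0.54903109 0.21405954 0.2025    ]
```

Ring A is held and aligned within about 3 mm, well inside the flare. Lower and release.

Call:
apply_moves:
  commands:
    - [40,0,0.015,-0.25,0]
    - [40,0,0,-0.3,0]
    - [40,0,0,-0.3,0]
    - [40,0,0,-0.2,0]
    - [40,0,0,-0.09,0]
    - [40,0,0,0,0]
    - [40,0,0,0,0]

```text
clock: 16.27
position: [0.5222, 0.2173, 0.1295]
ee_rot: [-3.068, -0.676, -0.002]
force: [-0.6, 0.7, -1.1]
width: 0.527
gripper_force: 30.0
```

Call:
apply_moves:
  commands:
    - [85,0,0,0,0]
    - [85,0,0,0,0]
    - [85,0,0,0,0]
    - [85,0,0,0,0]
    - [75,0,0,0.3,0]
    - [75,0,0,0.5,0]
    - [75,0,0,0.4,0]
    - [75,-0.2,-0.4,0,0]
    - [75,-0.2,-0.5,0,0]
    - [75,-0.2,-0.5,0,0]
    - [75,-0.2,-0.5,0,0]
    - [75,-0.2,-0.5,0,0]

```text
clock: 17.77
position: [0.4615, 0.0721, 0.201]
ee_rot: [3.068, 0.676, 0.0]
force: [-0.2, -0.3, -0.2]
width: 0.751
gripper_force: 0.0
```

Call:
apply_moves:
  commands:
    - [75,0,-0.5,0,0]
    - [75,0,-0.5,0,0]
    - [75,0,-0.3,0,0]
    - [75,0,0,0,0]
    - [75,0,0,0,0]

```text
clock: 18.4
position: [0.4619, -0.004, 0.201]
ee_rot: [-3.067, -0.677, -0.0]
force: [-0.9, 0.5, 1.0]
width: 0.753
gripper_force: 0.0
```

```bash
python3 chk.py pics/c5.png
```

```text
[ 0.46193725 -0.00395729  0.20100779] [-0.91985216  0.45855622  1.03610057]
top 0.09 73 [-0.036  0.02   0.09 ]
top 0.104 68 [0.015 0.076 0.104]
top 0.118 257 [0.004 0.005 0.117]
scene 0.09 64 [0.06  0.027 0.09 ]
scene 0.104 94 [-0.04   0.01   0.105]
scene 0.118 327 [-0.005  0.009  0.117]
```

View pics/c5.png

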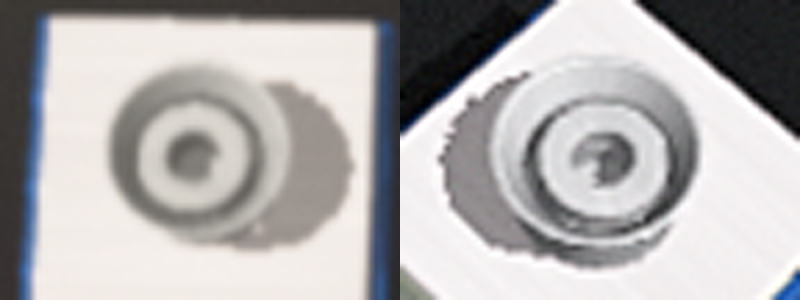

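The second ring lies flat on the first, with its top at 0.117 and tilt under 0.01. In the left view it is centred at (193,157), in the right view at (603,158), and the holes line up. The gripper is clear, so I'll hand in.

```bash
python3 -c "
from cell import arm
print(arm.sign_off())"
```

```text
the job is handed in; nothing more can be done
None
```

Both wide steel rings lie flat in one column in the sleeve on the blue-and-white hotplate; the job was handed in at about 18.5 s with the gripper clear.

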